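# Check the hob with a contact thermometer

## Task

Lift the contact thermometer out of its stand, turn it about its own axis so that its display squarely faces the hob's edge with the touch controls, and set its sprung tip on the cross in the middle of the smaller, empty cooking ring. Hold it there upright, pressing gently so that the tip is pushed about halfway in, and finish while still holding it like that: do not let go. Leave the saucepan, the pepper mill, the jar and the soap bottle where they stand.

Things in the scene. Friction and masses are not known exactly. Their poses are not given: they have to be found in the camera images.
- probe: White contact thermometer, about 150 g, standing upright in its stand at the start. Origin: centre of the handle's lower end; z runs up the handle, x points out of the display. Handle: square bar 26 x 26 mm (sides along x and y), z 0 to 115 mm; grip it by two sides above the display housing (z 65 to 115 mm). Below the origin: steel sleeve, diameter 10 mm, 35 mm long, then the sprung tip.
- tip (a joint): How far the thermometer's tip is pushed in: 0 = free (fully out), 0.010 m = fully pushed in. Spring without preload, 800 N/m: 4 N halfway (0.005 m), 8 N fully in.
- tip_end (a point): Centre of the underside of the thermometer's sprung tip (copper disc, diameter 12 mm); on the handle's axis, 53 mm below the handle's lower end when not pressed.
- display (a point): Centre of the grey display window, on the handle's +x side, 45 mm out from its axis and 31 mm above its lower end. The white display housing spans x 13 to 45 mm, y +-23 mm, z 8 to 50 mm in the thermometer's frame.
- stand: Fixed grey block 70 x 70 x 58 mm on the bamboo board (18 mm thick); origin at the centre of its underside, at the board's top. A vertical hole, 17 mm diameter, through its centre takes sleeve and tip; the handle's lower end rests on the block's top (76 mm above the counter), free to turn. Lift the thermometer 60 mm or more straight up to clear it.
- hob: Fixed black glass hob, 510 (x) x 290 (y) x 8 mm, origin at the centre of its underside, top 8 mm above the counter. Its +x points to the short edge with the touch controls (row of five small marks behind a thin line), the edge far from the robot, within 9 degrees of world +x. Two cooking rings lie 216 mm apart along its x; either may be the nearer.
- spot (a point): Centre of the cross in the middle of the smaller cooking ring (ring 145 mm in diameter, cross 26 mm, light grey lines on the glass), on the glass, 8 mm above the counter. The larger ring, 180 mm, has the saucepan on it.
- pot: Two-handled steel saucepan without lid, 156 mm wide, 75 mm high, standing on the large ring. Bystander; origin at the centre of its underside.
- mill: Dark wooden pepper mill, 46 mm wide, 126 mm high, standing on the bamboo board 110 mm or more beyond the stand's centre (towards the board's far, +x end). Bystander; origin at the centre of its underside.
- jar: Glass storage jar with steel lid, 68 mm wide, 110 mm high, on the counter at the left. Bystander; origin at the centre of its underside.
- soap: Dish-soap bottle, 58 mm wide, 170 mm high, on the counter at the right. Bystander; origin at the centre of its underside.

How it is judged:
By the outcome, as a careful person would: the job done as asked, in the order asked, and still so for the second after the job is handed in, while the arm keeps its last pose, push and grip.
It also fails if it takes over 38 s, if anything falls off the work surface, if the arm or the gripper's body presses on something with over 40 N, if the wrist force passes 120 N, or if a joint passes its speed limit or range.

## Robot

A 7-joint arm with a two-finger parallel gripper is mounted at the origin on the work surface. World frame = base frame: x ahead of the robot, y to its left, z up, the work surface at z = 0. Lengths are in m, angles in rad, forces in N, time in s.
With the tool pointing down it reaches from about 0.425 to 0.925 m from the base axis. Payload 6.8 kg.
Tool frame: the origin (TCP) lies at the very end of the fingers, on their centre line; the grasp point (between the pads) lies env.grip_depth behind it (env.grip_depth is the distance from the TCP to the grasp point, in m); z points along the fingers, y is the line along which they close (so a half turn about z gives the same grasp; the last joint's range is limited). The gripper opens to 85 mm and grips with 20 to 120 N. Pads are 22 mm wide; open, the fingers measure 114 mm over their backs; the gripper's body (76 mm by 85 mm) begins 54 mm behind the grasp point. The pads swing forward as they close: fully open they stand 13 mm farther back than shut.
Start: joints at [1.138, 0.477, 0.022, 1.555, -0.011, 1.109, -0.083], TCP at [0.215, -0.64, 0.231] pointing down, gripper open.
Joint ranges: [-2.96, 2.96], [-0.34, 2.1], [-1.41, 1.46], [0.24, 2.44], [-1.37, 4.51], [0.17, 1.92], [-2.96, 2.96]. Speed limits (rad/s): [2.39, 2.39, 3.14, 3.14, 3.14, 3.14, 3.14].

## Interface

Orientations are given as a rotation vector (axis times angle).
In Python, from rig import env gives the robot as it stands. The module is installed in compiled form; this text tells all that it offers.
- The arm moves only by the shell command python3 -m crank 'ROWS' [FORCE]. ROWS is JSON, one flat list of numbers, 5 for each row, row after row: the shift along the world's x, y, z in units of 0.4 m (1.0 is 0.4 m), then the turn about the world's z in units of 2 pi rad (1.0 is 2 pi rad), then the closure, from 0 (fully open) to 1 (shut). In form: [x, y, z, roll, jaw, x, y, z, roll, jaw, ...]. A call has exactly 5 rows; each row is the pose to reach, as a shift and turn from the pose commanded when the call began, turning the shorter way round; what a row does not reach only later rows make up. A row lasts 1/8 s, in which the tool goes at most 62.5 mm and 10.7 degrees, less where a joint would pass 70% of its speed; a pose out of reach is approached as far as the arm can. A call with a number of a shift or a turn outside -1 to 1 is refused whole. A call with a gripper value outside its range is refused whole. The fingers move at their own pace and stop on an object; FORCE is the grip in N (left out, the last holds). Time passes only in rows, so rows that repeat a pose let the fingers close, or fill a call up. It gives the time, the measured TCP pose, the force, the opening and the grip force at its end, in the units of the state.
- env.state(): the state, without advancing time (a new reading comes with each control period).
- env.read_camera(name): name is "scene" or "top"; returns the picture (480x640x3 uint8, red, green, blue); there is no depth.
- env.camera_info(name): a dict with "vfov" (degrees; the focal length in pixels is half the picture's height over the tangent of half this angle, whatever the lens; pixels are square), "cx", "cy" (the principal point, pixels), "dist" ([k1, k2, p1, p2, k3] as OpenCV has them; the pictures are not rectified), "camera_from_world" (4x4, takes a point from world to camera coordinates). Camera axes: x right, y up, looking along -z (the intrinsics and any distortion apply to the point x, -y, -z); pixel columns grow to the right and rows downward; lengths in m; the calibration is good to about 2 mm. A picture is of the moment at which its call begins. camera_info takes no time and is no camera call.
- env.finish_job(): hands the job in; it is judged then, once.
The state is a dict: "time": time; "joint_pos": joint angles; "joint_vel": joint speeds; "joint_torque": joint torques, N m; "tool_pos": TCP position; "ee_rot": TCP orientation; "contact_force": force on the tool from outside, world axes, zero at the start; "ft_torque": the same for the moment, N m; "finger_gap": finger opening in m; "finger_force": force on a finger pad.
Only numpy, scipy, OpenCV 4.12 (cv2) and the standard library are available. Lean on these libraries where they do the work, as an engineer would, in place of code of your own. Each camera call takes 0.05 s, during which the arm holds its last target. There are 200 camera calls.

## Working session

There is one attempt and no reset: what is moved stays moved. The work goes in short steps, Python scripts to look and compute and a shell command to move; the robot and the scene stay as the last step left them, time stands still between calls to the robot, and variables do not carry over. Pictures are saved under pics/ and viewed, at most 10 in all, crops included, and the job is handed in when it is done.

```bash
mkdir -p pics; cat > h.py <<'E'
import numpy as np, cv2
from rig import env
def cam(n):
    i=env.camera_info(n); f=240/np.tan(np.radians(i['vfov'])/2)
    K=np.array([[f,0,i['cx']],[0,f,i['cy']],[0,0,1.]]); T=np.array(i['camera_from_world'])
    T=np.diag([1,-1,-1,1.])@T
    return K,np.array(i['dist'],float),T
def proj(n,P):
    K,d,T=cam(n); P=np.atleast_2d(np.array(P,float))
    return cv2.projectPoints(P,cv2.Rodrigues(T[:3,:3])[0],T[:3,3],K,d)[0][:,0]
def ray(n,uv):
    K,d,T=cam(n); p=cv2.undistortPoints(np.array(uv,float).reshape(-1,1,2),K,d)[:,0]
    D=np.c_[p,np.ones(len(p))]@T[:3,:3]; return -T[:3,:3].T@T[:3,3],D/np.linalg.norm(D,axis=1)[:,None]
def plane(n,uv,z):
    o,D=ray(n,uv); return o+D*((z-o[2])/D[:,2])[:,None]
def tri(uv1,uv2,n1='scene',n2='top'):
    o1,d1=ray(n1,uv1);o2,d2=ray(n2,uv2);R=[]
    for a,b in zip(d1,d2):
        s=np.linalg.lstsq(np.c_[a,-b],o2-o1,rcond=None)[0]; p,q=o1+s[0]*a,o2+s[1]*b
        R.append(np.r_[(p+q)/2,np.linalg.norm(p-q)])
    return np.array(R)
def snap(n,name):
    im=env.read_camera(n); cv2.imwrite(f'pics/{name}.png',im[:,:,::-1]); return im
E
python3 - <<'E'
from h import *
for n in('scene','top'):
    snap(n,n+'0'); K,d,T=cam(n); print(n,K[0,0],d,(-T[:3,:3].T@T[:3,3]).round(3))
s=env.state(); print({k:np.round(v,3) for k,v in s.items()},env.grip_depth)
E
```

```text
scene 591.2819188191132 [-0.05141624  0.          0.          0.          0.        ] [1.401 0.13  1.207]
top 543.4943346541554 [0.05554587 0.         0.         0.         0.        ] [ 0.322 -0.     1.459]
{'time': np.float64(0.1), 'joint_pos': array([ 1.138,  0.478,  0.022,  1.556, -0.011,  1.109, -0.083]), 'joint_vel': array([-0.002, -0.003,  0.001, -0.001,  0.001,  0.001,  0.001]), 'joint_torque': array([ 3.0000e-03, -5.9776e+01,  1.6130e+00, -2.8196e+01,  1.3000e-02,
        5.0000e-03,  0.0000e+00]), 'tool_pos': array([ 0.215, -0.639,  0.23 ]), 'ee_rot': array([-3.099e+00, -5.080e-01,  1.000e-03]), 'contact_force': array([ 0.742, -0.219,  0.116]), 'ft_torque': array([ 0.016,  0.064, -0.003]), 'finger_force': np.float64(0.0), 'finger_gap': np.float64(0.085)} 0.0187
```

View pics/scene0.png

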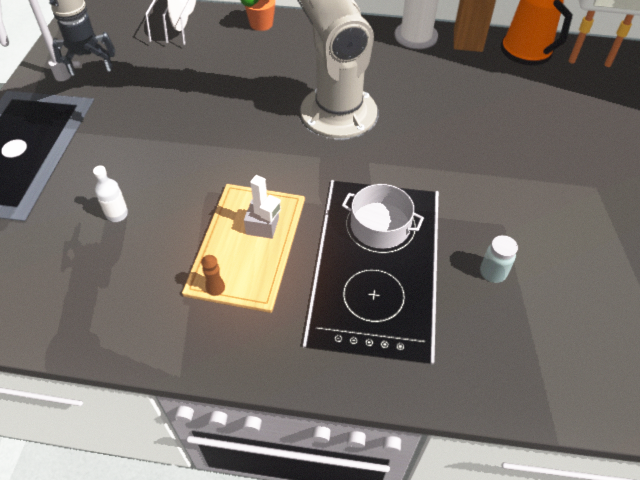

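View pics/top0.png

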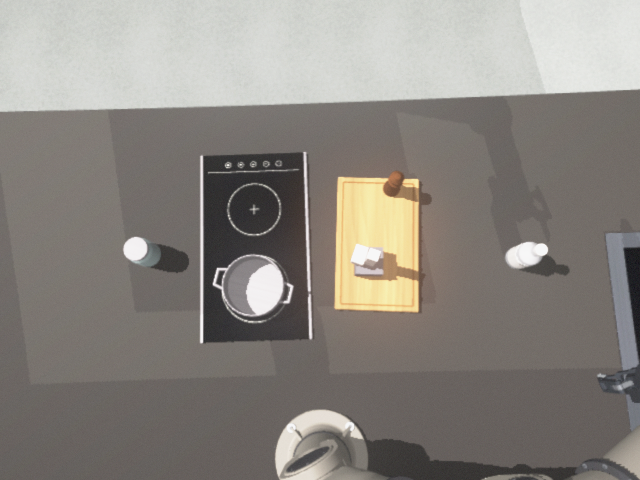

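The scene view shows the stand with the probe at about (262,205), the empty ring's cross at (374,295) and the pot behind it at (382,215). The top view shows the cross at (254,209), the probe at about (368,257), the mill at (395,182) and the controls along the top edge. I'll enlarge the probe in both views.

```bash
python3 - <<'E'
import cv2,numpy as np
a=cv2.imread('pics/scene0.png')[165:245,225:305]; b=cv2.imread('pics/top0.png')[235:285,343:393]
r=lambda i:cv2.resize(i,(400,400),interpolation=cv2.INTER_CUBIC)
cv2.imwrite('pics/z0.png',np.hstack([r(a),r(b)]))
E
```

```text
(no output)
```

View pics/z0.png

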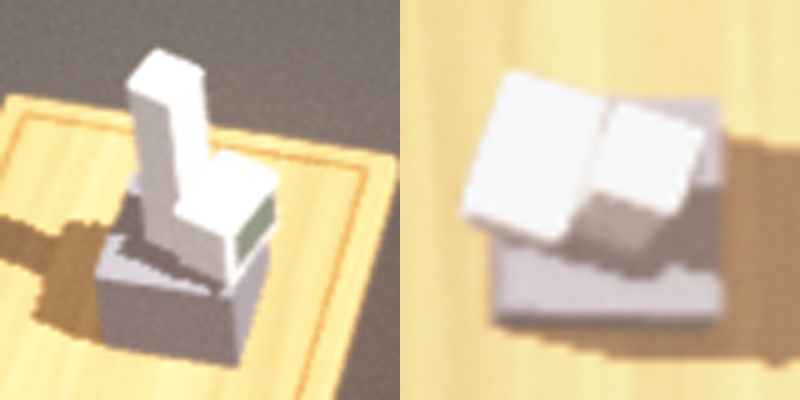

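The enlarged views show the probe on its stand. The handle's top face is at (613,100)-(703,128)-(668,215)-(580,190) in the right crop, with the housing to its left (+y). Next I'll measure.

```bash
cat > m.py <<'E'
from h import *
S=lambda p:(np.array(p,float)+.5)/5-.5+[225,165]
T=lambda p:(np.array(p,float)-[400,0]+.5)/8-.5+[343,235]
# handle top: centroid
st=S([(158,48),(205,71),(172,97),(128,87)]); tt=T([(613,100),(703,128),(668,215),(580,190)])
# order: world corners; match centroids
print('top handle tri',tri([st.mean(0)],[tt.mean(0)]).round(4))
P=plane('top',tt,.191);print('top corners@.191',P[:,:2].round(4).tolist(),P.mean(0).round(4))
P=plane('scene',st,.191);print('scene',P.mean(0).round(4))
e=plane('top',tt,.191)
def ang(v): return np.degrees(np.arctan2(v[1],v[0])).round(1)
print('handle x dir',ang(e[0]-e[1]),ang(e[3]-e[2]),'-y',ang(e[0]-e[3])-90,ang(e[1]-e[2])-90)
h=plane('top',T([(512,70),(603,98),(555,243),(462,217)]),.126)
print('housing',h[:,:2].round(4).tolist(),h.mean(0).round(4),'dir',ang(h[0]-h[1]),ang(h[3]-h[2]),ang(h[0]-h[3])-90,ang(h[1]-h[2])-90)
# stand top square
k=plane('top',T([(497,318),(722,316),(722,98)]),.076);print('stand',k[:,:2].round(4).tolist(),((k[0]+k[2])/2).round(4))
def cross(n,c):
    im=cv2.cvtColor(cv2.imread(f'pics/{n}0.png'),6).astype(float); x,y=c
    w=im[y-12:y+13,x-12:x+13]; w=np.clip(w-60,0,None); w/=w.sum(); g=np.mgrid[-12:13,-12:13]
    return [x+(w*g[1]).sum(),y+(w*g[0]).sum()]
a,b=cross('scene',(374,295)),cross('top',(254,209)); print(a,b,'spot',tri([a],[b]).round(4),plane('scene',[a],.008),plane('top',[b],.008))
# hob long edges: bright lines
for n,box in(('top',(190,145,320,350)),('scene',(300,175,450,360))):
    im=cv2.cvtColor(cv2.imread(f'pics/{n}0.png'),6); x0,y0,x1,y1=box
    L=cv2.createLineSegmentDetector().detect(im[y0:y1,x0:x1])[0][:,0]
    for l in L:
        p=plane(n,[l[:2]+[x0,y0],l[2:]+[x0,y0]],.008); d=p[1]-p[0]
        if np.linalg.norm(d)>.12: print(n,'len',np.linalg.norm(d).round(3),'ang',ang(d)%180,p[:,:2].round(3).tolist())
E
python3 m.py
```

```text
top handle tri [[ 0.4877 -0.1369  0.191   0.0009]]
top corners@.191 [[0.5051, -0.1291], [0.496, -0.155], [0.4706, -0.1435], [0.4788, -0.1182]] [ 0.4876 -0.1365  0.191 ]
scene [ 0.4876 -0.1374  0.191 ]
handle x dir 70.6 72.1 -y -112.5 -114.4
housing [[0.5248, -0.105], [0.5152, -0.1327], [0.4706, -0.1158], [0.4795, -0.0876]] [ 0.4975 -0.1103  0.126 ] dir 70.8 72.4 -111.0 -110.7
stand [[0.4528, -0.1006], [0.4513, -0.172], [0.5212, -0.1756]] [ 0.487  -0.1381  0.076 ]
[np.float64(373.44024986420425), np.float64(294.3519826181423)] [np.float64(253.7931271477663), np.float64(208.89862542955328)] spot [[6.465e-01 1.617e-01 9.600e-03 3.000e-04]] [[0.64551313 0.16160477 0.008     ]] [[0.6468355  0.16201126 0.008     ]]
top len 0.515 ang 0.1 [[0.291, 0.3], [0.806, 0.301]]
top len 0.516 ang 0.19999999999998863 [[0.808, 0.025], [0.292, 0.023]]
top len 0.381 ang 0.1 [[0.423, 0.014], [0.804, 0.015]]
top len 0.505 ang 0.19999999999998863 [[0.803, 0.311], [0.298, 0.309]]
top len 0.245 ang 90.1 [[0.75, 0.287], [0.751, 0.041]]
top len 0.152 ang 89.5 [[0.758, 0.135], [0.759, 0.287]]
top len 0.267 ang 90.2 [[0.803, 0.297], [0.804, 0.029]]
top len 0.269 ang 90.1 [[0.294, 0.027], [0.294, 0.296]]
scene len 0.501 ang 0.3 [[0.291, 0.299], [0.793, 0.301]]
scene len 0.515 ang 0.19999999999998863 [[0.805, 0.023], [0.291, 0.022]]
scene len 0.51 ang 0.3 [[0.297, 0.013], [0.807, 0.015]]
scene len 0.497 ang 0.19999999999998863 [[0.791, 0.31], [0.295, 0.308]]
scene len 0.245 ang 90.2 [[0.757, 0.039], [0.756, 0.284]]
scene len 0.243 ang 90.3 [[0.748, 0.283], [0.749, 0.041]]
scene len 0.204 ang 90.5 [[0.805, 0.23], [0.807, 0.027]]
scene len 0.35 ang 0.30000000000001137 [[0.792, 0.008], [0.441, 0.007]]
```

```bash
python3 -m crank '[0.06,0.11,0.08,0.03,0, 0.13,0.24,0.08,0.06,0, 0.2,0.37,0.08,0.09,0, 0.27,0.5,0.08,0.118,0, 0.34,0.63,0.08,0.142,0]'; cat > st.py <<'E'
from h import *
from scipy.spatial.transform import Rotation as R
s=env.state(); M=R.from_rotvec(s['ee_rot']).as_matrix()
print('t',s['time'],'pos',np.round(s['tool_pos'],4),'toolx,y az',np.degrees(np.arctan2(M[1,:2],M[0,:2])).round(2),'z',M[:,2].round(3),'F',np.round(s['contact_force'],2),'M',np.round(s['ft_torque'],3),'gap',s['finger_gap'],s['finger_force'],'j',np.round(s['joint_pos'],2))
E
python3 st.py
```

```text
time: 0.72
tool_pos: [0.3519, -0.3858, 0.2631]
ee_rot: [-2.573, -1.802, 0.0]
contact_force: [0.5, -0.7, -0.5]
finger_gap: 0.0855
finger_force: 0.0
t 0.725 pos [ 0.3519 -0.3858  0.2631] toolx,y az [ 70.03 -19.97] z [-0.  0. -1.] F [ 0.51 -0.67 -0.45] M [-0.013 -0.072  0.02 ] gap 0.0854884140409044 0.0 j [ 0.94  0.21 -0.26  1.87  0.06  1.07  0.3 ]
```

```bash
python3 -m crank '[0.08,0.15,0,0,0, 0.16,0.3,0,0,0, 0.24,0.44,0,0,0, 0.31,0.57,0,0,0, 0.339,0.622,0,0,0]'; python3 - <<'E'
from h import *
snap('top','top1'); snap('scene','scene1')
a=cv2.imread('pics/scene1.png')[105:255,205:355]; b=cv2.imread('pics/top1.png')[195:315,313:433]
r=lambda i:cv2.resize(i,(400,400),interpolation=cv2.INTER_CUBIC)
cv2.imwrite('pics/z1.png',np.hstack([r(a),r(b)]))
E
python3 st.py
```

```text
time: 1.35
tool_pos: [0.4881, -0.1352, 0.2633]
ee_rot: [-2.573, -1.801, -0.001]
contact_force: [0.3, 0.7, 0.9]
finger_gap: 0.0854
finger_force: 0.0
t 1.45 pos [ 0.4886 -0.1343  0.2633] toolx,y az [ 70.14 -19.86] z [ 0.001  0.002 -1.   ] F [-0.49 -0.64  0.78] M [ 0.009 -0.015 -0.004] gap 0.0853958023899471 0.0 j [ 0.56  0.2  -0.47  1.89  0.1   1.07 -0.3 ]
```

View pics/z1.png

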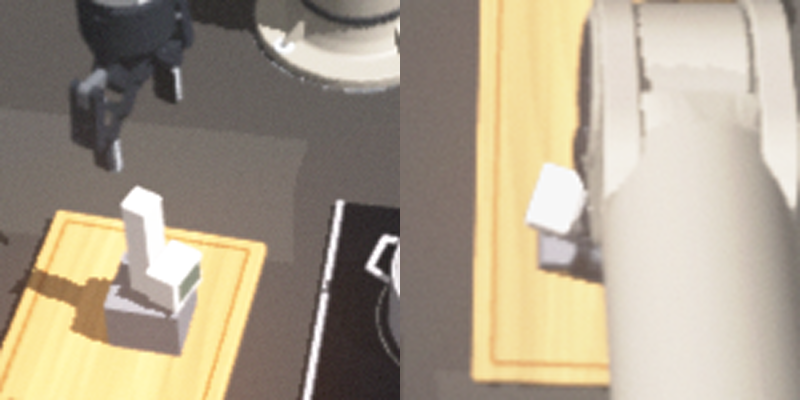

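The gripper is above the probe, with the handle top at about (145,195) in the left crop, clear of and in line with the jaw. I'll nudge it and descend.

```bash
python3 -m crank '[-0.003,-0.006,-0.06,0,0, -0.003,-0.006,-0.13,0,0, -0.003,-0.006,-0.2,0,0, -0.003,-0.006,-0.26,0,0, -0.003,-0.006,-0.29,0,0]';python3 -m crank '[0,0,0,0,0,0,0,0,0,0,0,0,0,0,0,0,0,0,0,0,0,0,0,0,0]'; python3 st.py
```

```text
time: 2.08
tool_pos: [0.4845, -0.1421, 0.1459]
ee_rot: [-2.577, -1.794, 0.003]
contact_force: [-0.8, -0.3, 1.1]
finger_gap: 0.0858
finger_force: 0.0
time: 2.7
tool_pos: [0.4859, -0.1414, 0.1476]
ee_rot: [2.577, 1.796, 0.0]
contact_force: [1.1, 0.3, -0.4]
finger_gap: 0.0853
finger_force: 0.0
t 2.7 pos [ 0.4859 -0.1414  0.1476] toolx,y az [ 69.73 -20.27] z [ 0. -0. -1.] F [ 1.09  0.28 -0.42] M [ 0.015 -0.052 -0.042] gap 0.08533246411406771 0.0 j [ 0.53  0.34 -0.44  2.01  0.19  0.83 -0.37]
```

```bash
python3 -m crank '[0.004,0.011,0,0,0,0.004,0.011,0,0,0,0.004,0.011,0,0,0,0.004,0.011,0,0,0.3,0.004,0.011,0,0,0.5]' 60;python3 st.py; python3 -m crank '[0,0,0,0,0.8,0,0,0,0,1,0,0,0,0,1,0,0,0,0,1,0,0,0,0,1]' 60; python3 st.py
```

```text
time: 3.32
tool_pos: [0.4874, -0.137, 0.1473]
ee_rot: [-2.578, -1.796, 0.0]
contact_force: [0.6, -0.5, 0.0]
finger_gap: 0.0516
finger_force: 0.0
t 3.325 pos [ 0.4874 -0.137   0.1473] toolx,y az [ 69.72 -20.28] z [-0.  0. -1.] F [ 0.62 -0.46  0.03] M [-0.019 -0.039 -0.03 ] gap 0.051627588936371885 0.0 j [ 0.52  0.34 -0.44  2.01  0.19  0.83 -0.38]
time: 3.95
tool_pos: [0.4876, -0.137, 0.1474]
ee_rot: [2.577, 1.796, 0.001]
contact_force: [1.0, -1.0, 1.0]
finger_gap: 0.0256
finger_force: 59.2
t 3.95 pos [ 0.4876 -0.137   0.1474] toolx,y az [ 69.73 -20.27] z [ 0. -0. -1.] F [ 0.95 -0.97  0.99] M [-0.019 -0.162 -0.021] gap 0.02562045559703519 59.21076714992523 j [ 0.52  0.34 -0.44  2.01  0.19  0.83 -0.38]
```

Gripped at 25.6 mm, which matches the 26 mm handle. Now I'll lift 130 mm straight up.

```bash
python3 -m crank '[0,0,0.04,0,1,0,0,0.1,0,1,0,0,0.18,0,1,0,0,0.26,0,1,0,0,0.325,0,1]';python3 -m crank '[0.03,0.06,0,-0.02,1,0.07,0.13,0,-0.045,1,0.11,0.2,0,-0.07,1,0.15,0.28,0,-0.095,1,0.19,0.36,0,-0.12,1]'; python3 st.py
```

```text
time: 4.58
tool_pos: [0.4872, -0.1367, 0.2794]
ee_rot: [2.577, 1.796, 0.001]
contact_force: [-0.5, -0.7, -2.0]
finger_gap: 0.0251
finger_force: 59.1
time: 5.2
tool_pos: [0.5634, 0.008, 0.278]
ee_rot: [3.06, 0.713, -0.001]
contact_force: [0.3, -0.2, -2.1]
finger_gap: 0.0256
finger_force: 58.9
t 5.2 pos [0.5634 0.008  0.278 ] toolx,y az [ 26.23 -63.77] z [-0. -0. -1.] F [ 0.31 -0.16 -2.07] M [-0.003 -0.057 -0.075] gap 0.025559247952661623 58.92339527606964 j [ 0.24  0.29 -0.44  1.75  0.13  1.14 -1.36]
```

```bash
python3 -m crank '[0.05,0.09,0,-0.02,1,0.1,0.18,0,-0.04,1,0.15,0.28,0,-0.06,1,0.19,0.35,0,-0.072,1,0.208,0.384,0,-0.072,1]';python3 -m crank '[0,0,-0.05,0,1,0,0,-0.12,0,1,0,0,-0.2,0,1,0,0,-0.26,0,1,0,0,-0.28,0,1]';python3 -m crank '[0,0,0,0,1,0,0,0,0,1,0,0,0,0,1,0,0,0,0,1,0,0,0,0,1]'; python3 st.py;  python3 - <<'E'
from h import *
snap('top','top2'); snap('scene','scene2')
a=cv2.imread('pics/scene2.png')[190:340,305:455]; b=cv2.imread('pics/top2.png')[155:255,200:300]
r=lambda i:cv2.resize(i,None,fx=400/len(i),fy=400/len(i),interpolation=cv2.INTER_CUBIC)
cv2.imwrite('pics/z2.png',np.hstack([r(a),r(b)]))
E
```

```text
time: 5.82
tool_pos: [0.6464, 0.1627, 0.2776]
ee_rot: [-3.141, -0.022, 0.001]
contact_force: [-0.2, -1.1, -1.0]
finger_gap: 0.0253
finger_force: 59.1
time: 6.45
tool_pos: [0.6448, 0.1577, 0.1626]
ee_rot: [3.139, 0.015, -0.007]
contact_force: [0.3, -0.6, -1.3]
finger_gap: 0.0257
finger_force: 59.1
time: 7.08
tool_pos: [0.6467, 0.1607, 0.1656]
ee_rot: [-3.141, -0.017, -0.001]
contact_force: [-0.0, -0.5, -1.0]
finger_gap: 0.0255
finger_force: 59.1
t 7.075 pos [0.6467 0.1607 0.1656] toolx,y az [  0.61 -89.39] z [ 0.  0. -1.] F [-0.03 -0.51 -1.05] M [-0.027  0.032 -0.023] gap 0.02546325972897584 59.113667607307434 j [-0.08  0.55 -0.37  1.62  0.23  1.01 -2.08]
```

View pics/z2.png

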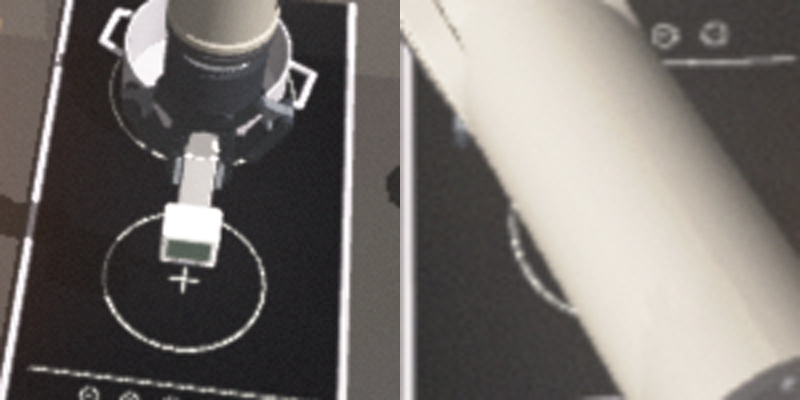

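The scene view shows the probe held over the ring with its display facing the controls. The display centre is at about (188,250) in the left crop and the cross at (183,280). The arm hides the probe in the top view. I'll compare the display and housing with where they should appear.

```bash
cat > c.py <<'E'
import sys
from h import *
from scipy.spatial.transform import Rotation as R
tag,zoff=sys.argv[1],float(sys.argv[2])
s=env.state(); p=np.array(s['tool_pos']); M=R.from_rotvec(s['ee_rot']).as_matrix(); y=np.arctan2(M[1,0],M[0,0])
im=cv2.imread(f'pics/{tag}.png'); X=np.array([np.cos(y),np.sin(y),0]);Y=np.array([-np.sin(y),np.cos(y),0])
pt=lambda x,yy,z:p+x*X+yy*Y+np.array([0,0,z-zoff])
C=proj('scene',[pt(.045,0,.031)])[0]; print('pred display px',C.round(2))
x0,y0=(C-18).astype(int); w=im[y0:y0+36,x0:x0+36].astype(int)
m=((w[...,1]-w[...,2]>8)&(w[...,1]>40)&(w[...,1]<190)).astype(np.uint8)
n,l,st,c=cv2.connectedComponentsWithStats(m); k=1+st[1:,4].argmax(); c=c[k]+[x0,y0]
print('seen',c.round(2),st[k]); q=plane('scene',[c],pt(0,0,.031)[2])[0]
print('display meas',q.round(4),'pred',pt(.045,0,.031).round(4),'axis meas',(q-.045*X).round(4))
box=cv2.minAreaRect(np.argwhere(l==k)[:,::-1].astype(np.float32)); b=cv2.boxPoints(box)+[x0,y0]
o,D=ray('scene',b); P=o+D*((q[0]-o[0])/D[:,0])[:,None]; print('window corners on plane x',P.round(4).tolist())
z=cv2.resize(im[y0-38:y0+62,x0-32:x0+68],(600,600),interpolation=cv2.INTER_CUBIC)
pts=[(a,b_,c_) for a,b_,c_ in[(.045,.023,.05),(.045,-.023,.05),(.045,.023,.008),(.045,-.023,.008),(.013,.013,.115),(.013,-.013,.115),(-.013,.013,.115),(-.013,-.013,.115),(0,0,-.053)]]
for u in proj('scene',[pt(*t) for t in pts]): cv2.circle(z,tuple(((u-[x0-32,y0-38]+.5)*6-.5).round().astype(int)),4,(0,0,255),1)
cv2.imwrite(f'pics/{tag}_o.png',z)
E
python3 c.py scene2 .0714
```

```text
pred display px [375.79 283.77]
seen [374.97 283.28] [11 16 14  5 29]
display meas [0.6906 0.1594 0.125 ] pred [0.6916 0.1613 0.125 ] axis meas [0.6456 0.1589 0.125 ]
window corners on plane x [[0.6906, 0.1438, 0.1305], [0.6906, 0.1714, 0.1367], [0.6906, 0.1729, 0.1211], [0.6906, 0.1449, 0.1148]]
```

View pics/scene2_o.png

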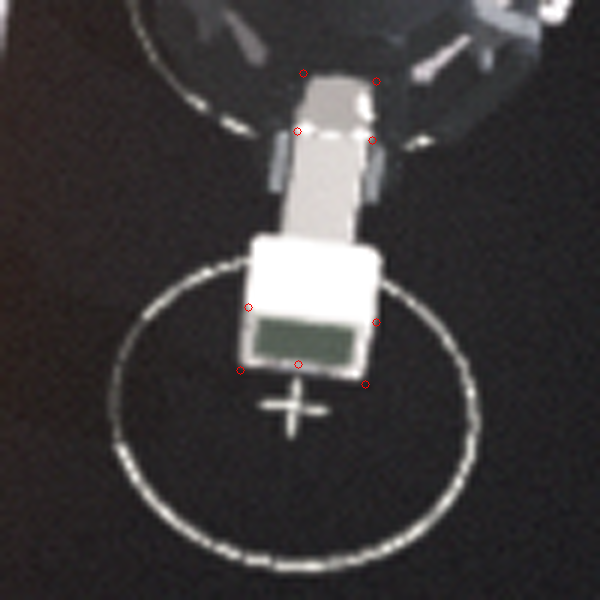

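The red predictions sit about 1 px right of the seen edges, for example the handle's front top corner seen at about (362,135) against (372,140) predicted. That is 1–2 mm in y. I'll nudge, lower closer and measure edges by line fits.

```bash
python3 -m crank '[0.005,0.005,-0.02,-0.001,1,0,0.005,-0.04,-0.001,1,0,0.005,-0.05,-0.001,1,0,0.005,-0.05,-0.001,1,0,0.005,-0.05,-0.001,1]' >/dev/null;python3 -m crank '[0,0,0,0,1,0,0,0,0,1,0,0,0,0,1,0,0,0,0,1,0,0,0,0,1]' >/dev/null; python3 st.py; cat > e.py <<'E'
import sys
from h import *
tag=sys.argv[1]; zoff=.0714
im=sum(env.read_camera('scene').astype(np.float32) for _ in range(4))/4; cv2.imwrite(f'pics/{tag}.png',im[:,:,::-1])
p=np.array(env.state()['tool_pos']); zb=p[2]-zoff
C=proj('scene',[p+[.02,0,-.02]])[0]; x0,y0=(C-45).astype(int)
g=cv2.cvtColor(np.clip(im,0,255).astype(np.uint8),cv2.COLOR_RGB2GRAY)[y0:y0+90,x0:x0+90]; k=4
g=cv2.resize(g,None,fx=k,fy=k,interpolation=cv2.INTER_CUBIC)
L=cv2.createLineSegmentDetector().detect(g)[0][:,0]/k-.375+[x0,y0,x0,y0]
H=[(.045,-.023,.05),(.045,.023,.05),(.045,-.023,.008),(.045,.023,.008),(.013,-.023,.05),(.013,.023,.05),(.013,-.013,.115),(.013,.013,.115),(.013,-.013,.05),(.013,.013,.05)]
E=[(0,1,'front top'),(2,3,'front bottom'),(4,5,'back top'),(0,2,'front right(-y)'),(1,3,'front left(+y)'),(4,0,'top -y side'),(5,1,'top +y side'),(6,8,'handle -y'),(7,9,'handle +y')]
U=proj('scene',p+np.array(H)-[0,0,zoff])
for a,b,nm in E:
    d=(U[b]-U[a]); n=np.linalg.norm(d); d/=n; N=np.array([-d[1],d[0]])
    for l in L:
        q=l.reshape(2,2); v=q[1]-q[0]; ln=np.linalg.norm(v)
        if ln<.4*n: continue
        an=np.degrees(np.arcsin(np.cross(d,v/ln)*np.sign(v@d)))
        t=(q.mean(0)-U[a])@d/n; off=(q.mean(0)-U[a])@N
        if abs(an)<8 and abs(off)<4 and .1<t<.9: print(nm,'len',round(n,1),'seen',ln.round(1),'dang',an.round(1),'off px',(off*N).round(2))
cv2.imwrite(f'pics/{tag}_z.png',cv2.resize(cv2.imread(f'pics/{tag}.png')[y0:y0+90,x0:x0+90],(540,540),interpolation=cv2.INTER_CUBIC))
print('px per mm x,y,z',(proj('scene',[p+[.04,0,-.05],p+[.05,0,-.05],p+[.04,.01,-.05],p+[.04,0,-.04]])[1:]-proj('scene',[p+[.04,0,-.05]])).round(2).tolist(),'per 10mm')
E
python3 -W ignore e.py scene3
```

```text
t 8.425 pos [0.6466 0.1626 0.1453] toolx,y az [  0.25 -89.75] z [ 0. -0. -1.] F [-0.33  0.02 -0.88] M [-0.045  0.015 -0.013] gap 0.025580685906848123 59.10682439804077 j [-0.08  0.57 -0.37  1.63  0.24  0.98 -2.09]
front top len 21.3 seen 18.5 dang -0.2 off px [-0.14  1.14]
front bottom len 20.7 seen 14.4 dang -0.1 off px [ 0.34 -2.75]
back top len 20.9 seen 11.2 dang -0.8 off px [ 0.03 -0.28]
front right(-y) len 10.3 seen 5.3 dang 4.2 off px [1.87 0.24]
front left(+y) len 10.4 seen 6.4 dang 0.3 off px [-2.66 -0.49]
top -y side len 12.1 seen 21.0 dang 0.2 off px [-0.6  -0.07]
handle -y len 17.3 seen 9.5 dang 1.2 off px [-3.42 -0.48]
handle +y len 17.4 seen 8.9 dang 0.6 off px [2.53 0.43]
px per mm x,y,z [[-0.38, 3.8], [4.5, 0.56], [0.38, -2.43]] per 10mm[ WARN:0@2.774] global loadsave.cpp:1063 imwrite_ Unsupported depth image for selected encoder is fallbacked to CV_8U.
```

The edges agree in angle with the prediction to under 0.5°, and the offsets are under about 1 mm. The pads show the same bias, so it comes from the camera. Now I'll press down in steps, watching the force.

```bash
cat > f.py <<'E'
from h import *
S=[]
for _ in range(6):
    env.read_camera('scene'); s=env.state(); S.append(np.r_[s['tool_pos'],s['contact_force'],s['ft_torque']])
print('mean pos',np.mean(S,0)[:3].round(4),'F',np.mean(S,0)[3:6].round(2),'sd',np.std(S,0)[5].round(2),'M',np.mean(S,0)[6:].round(3))
E
python3 f.py; python3 -m crank '[0,0,-0.01,0,1,0,0,-0.018,0,1,0,0,-0.025,0,1,0,0,-0.025,0,1,0,0,-0.025,0,1]'>/dev/null;python3 f.py; python3 -m crank '[0,0,-0.004,0,1,0,0,-0.008,0,1,0,0,-0.012,0,1,0,0,-0.012,0,1,0,0,-0.012,0,1]'>/dev/null;python3 f.py;python3 st.py
```

```text
mean pos [0.6466 0.1627 0.1453] F [ 0.28  0.02 -1.31] sd 0.29 M [ 0.022  0.016 -0.004]
mean pos [0.6467 0.1627 0.1354] F [-0.1  -0.25 -1.55] sd 0.39 M [-0.027  0.036  0.008]
mean pos [0.6467 0.1627 0.1306] F [-0.33 -0.25  0.23] sd 0.55 M [-0.045  0.079  0.021]
t 10.775 pos [0.6467 0.1627 0.1306] toolx,y az [  0.25 -89.75] z [ 0. -0. -1.] F [-0.14 -1.    0.55] M [-0.009  0.088  0.007] gap 0.025171475818798812 59.20973002910614 j [-0.09  0.59 -0.36  1.64  0.24  0.95 -2.1 ]
```

```bash
python3 -m crank '[0,0,-0.003,0,1,0,0,-0.006,0,1,0,0,-0.0075,0,1,0,0,-0.0075,0,1,0,0,-0.0075,0,1]'>/dev/null;python3 f.py;python3 f.py;python3 -W ignore e.py scene4 2>/dev/null; python3 - <<'E'
from h import *
snap('top','top4')
E
```

```text
mean pos [0.6467 0.1627 0.1276] F [-0.43 -0.38  2.07] sd 0.48 M [-0.144  0.147 -0.007]
mean pos [0.6467 0.1627 0.1275] F [-0.27 -0.26  2.89] sd 0.45 M [-0.149  0.116 -0.013]
front top len 21.0 seen 17.9 dang 0.2 off px [-0.13  1.09]
front bottom len 20.5 seen 9.5 dang -0.2 off px [ 0.09 -0.73]
front bottom len 20.5 seen 15.5 dang 0.3 off px [ 0.34 -2.73]
back top len 20.7 seen 10.7 dang 0.2 off px [ 0.02 -0.19]
front right(-y) len 10.1 seen 5.6 dang -1.3 off px [1.86 0.24]
front left(+y) len 10.1 seen 6.1 dang -2.9 off px [-2.71 -0.5 ]
top -y side len 12.1 seen 20.4 dang -0.2 off px [-0.55 -0.06]
top +y side len 12.1 seen 20.2 dang 4.0 off px [-0.27 -0.02]
handle -y len 17.0 seen 9.1 dang -0.7 off px [-3.37 -0.47]
handle +y len 17.0 seen 8.7 dang -0.2 off px [2.52 0.43]
px per mm x,y,z [[-0.38, 3.78], [4.45, 0.55], [0.37, -2.38]] per 10mm
```

View pics/scene4_z.png

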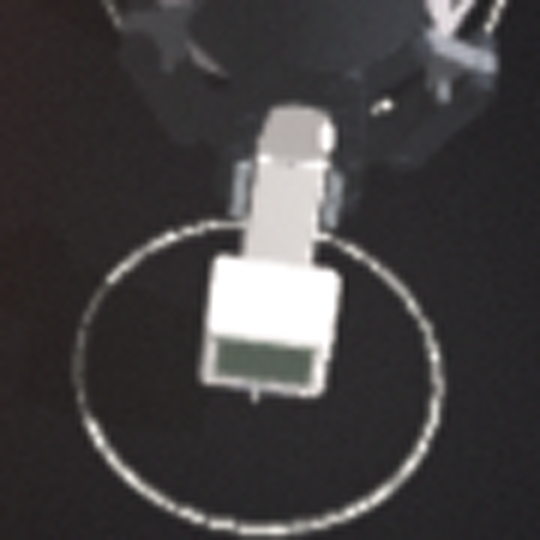

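The view shows the display facing the controls and one cross arm just peeping out below the housing at (256,395), with the housing's bottom edge running from (199,382) to (325,396). Quick check of lateral centring:

```bash
python3 - <<'E'
from h import *
p=np.array(env.state()['tool_pos']); C=proj('scene',[p+[.02,0,-.02]])[0]; o=(C-45).astype(int)
u=lambda q:(np.array(q,float)+.5)/6-.5+o
z=p[2]-.0714+.008
print('edge',plane('scene',[u((199,382)),u((325,396))],z).round(4).tolist(),'arm',plane('scene',[u((256,397))],.008).round(4))
# ring centre from ellipse at scene0 rays
for n,c in(('scene',(374,295)),('top',(254,209))):
    g=cv2.cvtColor(cv2.imread(f'pics/{n}0.png'),6); ys,xs=np.nonzero(g>90); P=plane(n,np.c_[xs,ys],.008)[:,:2]
    r=np.hypot(*(P-[.6465,.1617]).T); Q=P[(r>.064)&(r<.080)]
    A=np.linalg.lstsq(np.c_[2*Q,np.ones(len(Q))],(Q**2).sum(1),rcond=None)[0]; print(n,'ring centre',A[:2].round(4),'R',np.sqrt(A[2]+A[:2]@A[:2]).round(4))
E
```

```text
edge [[0.6891, 0.1389, 0.0641], [0.6884, 0.1864, 0.0641]] arm [[0.6578 0.1622 0.008 ]]
scene ring centre [0.6456 0.1617] R 0.0713
top ring centre [0.647  0.1621] R 0.0714
```

```bash
python3 f.py; python3 st.py; python3 -c "
from rig import env
print(env.finish_job())"
```

```text
mean pos [0.6467 0.1627 0.1275] F [-0.26 -0.68  2.24] sd 0.48 M [-0.131  0.058  0.016]
t 12.55 pos [0.6467 0.1627 0.1275] toolx,y az [  0.25 -89.75] z [ 0. -0. -1.] F [ 0.03 -0.31  2.63] M [-0.153  0.061  0.042] gap 0.025290837181892657 59.51348304748535 j [-0.09  0.59 -0.36  1.64  0.25  0.95 -2.1 ]
the job is handed in; nothing more can be done
None
```

I handed the job in at about 12.6 s with the thermometer still held upright on the cross: by my measurements the tip is within about 1 mm of its centre, the display faces the controls to within about 0.5°, and the tip is pressed with about 4 N (roughly halfway in).

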